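# Slide the top-heavy jug caddy into its corner

### The job

Park the wooden caddy, with the tall steel jug standing in it, in the corner made by the two dark rails: push it low on its wooden sides so that it slides across the table without tipping, until it sits snug and square against both rails. Grip and lift nothing, do not touch the jug, leave everything else on the table where it is, and finish clear of the caddy.

Things in the scene. Friction and masses are not known exactly. Their poses are not given: they have to be found in the camera images.
- caddy: Flat square wooden caddy, closed plinth 170 x 170 mm, 60 mm high, about 0.4 kg, standing loose on the table; a square pocket in its middle holds the jug. Origin at the centre of its underside, axes square to its sides, z up. It starts short of the corner and to the right of it as the robot sees it, turned up to about 0.25 rad. Caddy and jug together weigh just under 1 kg; pushed on a side below about 45 mm they slide, pushed high up they tip.
- jug: Steel vacuum jug with black lid and black side handle, 90 mm diameter, 240 mm high, about 0.5 kg, standing loose in the caddy's pocket (pocket floor 12 mm above the table, 3 mm play all round). Origin at the centre of its underside; the handle lies towards its own +x, reaching 92 mm from the axis, more than 95 mm above the jug's foot; it points roughly between the caddy's +x and +y sides. Between the jug and any caddy side 40 mm of wooden top is free.
- corner: Two dark wooden rails fixed to the table in an L, each 30 mm high, 24 mm thick, inner length 170 mm. Origin on the table at the inside corner. The back rail's inner face is the plane x = 0 and runs towards -y; the left rail's inner face is y = 0 and runs towards -x. The free space for the caddy is at negative x and negative y: parked, the caddy's centre is at x = -0.085, y = -0.085 in this frame, its sides parallel to the rails. Turned up to 0.15 rad from the robot's axes.
- cup: Bystander: white cup, 72 mm wide, 75 mm high, origin at the centre of its underside.
- mug: Bystander: black mug with a handle, 80 mm wide, 90 mm high, to the left of the left rail; origin at the centre of its underside.
- mouse: Bystander: black computer mouse, 100 x 60 x 32 mm; origin at the centre of its underside.
- dish: Bystander: open glass dish, 150 x 200 mm, 55 mm high; origin at the centre of its underside.
- tray: Bystander: wooden tray, 300 x 360 mm, 55 mm high, far to the left; origin at the centre of its underside.
- pot: Bystander: black pot, 92 mm wide, 90 mm high, in the tray; origin at the centre of its underside.

How it is judged:
By the outcome, as a careful person would: the job done as asked, in the order asked, and still so for the second after the job is handed in, with the robot touching nothing.
It also fails if it takes over 69 s, if anything falls off the work surface, if the arm or the gripper's body presses on something with over 40 N, if the wrist force passes 120 N, or if a joint passes its speed limit or range.

### The arm

A 6-joint arm with a two-finger parallel gripper is mounted at the origin on the work surface. World frame = base frame: x ahead of the robot, y to its left, z up, the work surface at z = 0. Lengths are in m, angles in rad, forces in N, time in s.
With the tool pointing down it reaches from about 0.425 to 0.95 m from the base axis. Payload 3.5 kg.
Tool frame: the origin (TCP) lies between the finger pads; the fingertips stand 17 mm ahead of it and the grasp point (between the pads) lies 2 mm behind it (ctrl.tip_reach is the distance from the TCP to the fingertips, in m); z points along the fingers, y is the direction in which the jaws open and shut (so a half turn about z gives the same grasp; the last joint's range is limited). The gripper opens to 85 mm and grips with 20 to 120 N. Pads are 22 mm wide; open, the fingers measure 114 mm over their backs; the gripper's body (76 mm by 85 mm) begins 54 mm behind the grasp point. The pads swing forward as they close: fully open they stand 13 mm farther back than shut.
Start: joints at [1.121, 0.286, 1.577, -0, 1.279, -0.15], TCP at [0.199, 0.645, 0.248] pointing down, gripper open.
Joint ranges: [-2.77, 2.77], [-0.9, 2.22], [0.21, 2.48], [-1.53, 4.67], [0.24, 2.81], [-2.84, 2.84]. Speed limits (rad/s): [2.79, 2.79, 3.14, 3.14, 3.14, 3.14].

### API

Orientations are given as a unit quaternion [x, y, z, w].
In Python, from plant import monitor, imaging, workorder, ctrl gives the robot as it stands.
- The arm moves only by the tool send_rows, never from a script. Its argument "rows" is a list of rows, each a list of 4 numbers: the shift along the world's x, y, z normalised to -1 to 1, where 1 is 0.3 m, then the turn about the world's z normalised to -1 to 1, where 1 is 360 degrees. A call has 1 to 20 rows; each row is the pose to reach, as a shift and turn from the pose commanded when the call began, turning the shorter way round; what a row does not reach only later rows make up. A row lasts 1/8 s, in which the tool goes at most 62.5 mm and 10.7 degrees, less where a joint would pass 70% of its speed; a pose out of reach is approached as far as the arm can. A call with a number of a shift or a turn outside -1 to 1 is refused whole. A call with a gripper value outside its range is refused whole. "jaw" is the closure, from 0 (fully open) to 1 (shut), set as the call begins (left out, the last holds). The fingers move at their own pace and stop on an object; "newtons" is the grip in N (left out, the last holds). Time passes only in rows, so rows that repeat a pose let the fingers close. It gives the time, the measured TCP pose, the force and the opening at its end, in the units of the state.
- monitor.get_state(): the state, without advancing time (a new reading comes with each control period).
- imaging.read_camera(name): name is "side" or "top"; returns the picture (400x640x3 uint8, red, green, blue); there is no depth.
- imaging.calibration(name): a dict with "intrinsics" (3x3 intrinsics, pixels), "cam_to_world" (4x4, takes a point from camera to world coordinates). Camera axes: x right, y up, looking along -z (the intrinsics and any distortion apply to the point x, -y, -z); pixel columns grow to the right and rows downward; lengths in m; the calibration is good to about 2 mm. A picture is of the moment at which its call begins. calibration takes no time and is no camera call.
- workorder.sign_off(): hands the job in, once; it reports no verdict.
The state is a dict: "time": time; "qpos": joint angles; "dq": joint speeds; "joint_efforts": joint torques, N m; "eef_pos": TCP position; "tcp_rot": TCP orientation; "contact_force": force on the tool from outside, world axes, zero at the start; "wrist_torque": the same for the moment, N m; "opening": opening from 0.0 (shut) to 1.0 (fully open).
Only numpy, scipy, OpenCV 4.12 (cv2) and the standard library are available. Lean on these libraries where they do the work, as an engineer would, in place of code of your own. Each camera call takes 0.05 s, during which the arm holds its last target.

## Working session

There is one attempt and no reset: what is moved stays moved. The work goes in short steps, Python scripts to look and compute and a tool call to move; the robot and the scene stay as the last step left them, time stands still between calls to the robot, and variables do not carry over. Pictures are saved under pics/ and viewed, and the job is handed in when it is done.

Besides the shell and the picture viewer there is one more tool, called after "Request:" in YAML: its name, and indented under it one key for each argument. send_rows: Moves the arm, as the interface text tells. Scaled input: -1 to 1 covers 0.3 m each way for a shift and 360 degrees each way for a turn. Its arguments: {"type":"object","properties":{"rows":{"type":"array"},"jaw":{"type":"number"},"newtons":{"type":"number"}},"required":["rows"]}

```bash
mkdir -p pics
cat > h.py <<'E'
import numpy as np, cv2
from plant import monitor, imaging, workorder, ctrl
def snap(n,f):
    im=imaging.read_camera(n); cv2.imwrite('pics/'+f,im[:,:,::-1]); return im
def ray(n,uv,z):
    c=imaging.calibration(n); K=np.array(c['intrinsics']); T=np.array(c['cam_to_world'])
    p=np.linalg.solve(K,np.array([uv[0],uv[1],1.])); d=T[:3,:3]@np.array([p[0],-p[1],-p[2]]); o=T[:3,3]
    return o+d*(z-o[2])/d[2]
def proj(n,P):
    c=imaging.calibration(n); K=np.array(c['intrinsics']); T=np.array(c['cam_to_world'])
    q=np.linalg.inv(T)@np.append(P,1.); p=K@np.array([q[0],-q[1],-q[2]]); return p[:2]/p[2]
E
python3 - <<'E'
from h import *
snap('side','s0.png'); snap('top','t0.png')
for n in('side','top'): print(imaging.calibration(n))
print(monitor.get_state(), ctrl.tip_reach)
E
```

```text
{'intrinsics': array([[449.25613069,   0.        , 320.97399697],
       [  0.        , 449.25613069, 197.38597375],
       [  0.        ,   0.        ,   1.        ]]), 'cam_to_world': array([[ 0.95388342, -0.20568453,  0.2186328 ,  0.94627157],
       [ 0.29948041,  0.60249104, -0.7398081 , -1.26840295],
       [ 0.02044278,  0.77116692,  0.6363047 ,  1.15376089],
       [ 0.        ,  0.        ,  0.        ,  1.        ]])}
{'intrinsics': array([[490.86413064,   0.        , 315.54021093],
       [  0.        , 490.86413064, 202.53577436],
       [  0.        ,   0.        ,   1.        ]]), 'cam_to_world': array([[ 4.17548510e-02,  9.77065038e-01, -2.08807192e-01,
         2.52657055e-01],
       [-9.99127885e-01,  4.08255825e-02, -8.76017077e-03,
        -1.05890510e-02],
       [-3.45813649e-05,  2.08990867e-01,  9.77917592e-01,
         1.68432640e+00],
       [ 0.00000000e+00,  0.00000000e+00,  0.00000000e+00,
         1.00000000e+00]])}
{'time': 0.1, 'qpos': array([ 1.12096840e+00,  2.87088030e-01,  1.57802243e+00, -1.92145650e-05,
        1.27860137e+00, -1.49997163e-01]), 'dq': array([-0.00081953, -0.00156347, -0.00094285, -0.00082612, -0.00101808,
        0.00016168]), 'joint_efforts': array([ 2.76183027e-05, -4.07294762e+01, -2.93699723e+01, -1.47505698e-04,
        3.42547166e-03,  2.56095412e-07]), 'eef_pos': array([0.19909698, 0.64438846, 0.24708258]), 'tcp_rot': array([ 1.49351633e-01,  9.88783579e-01, -1.01500542e-03, -3.04253859e-04]), 'contact_force': array([ 0.55313328, -0.13157263,  0.28112504]), 'wrist_torque': array([-0.04932471, -0.02680574,  0.05167647]), 'opening': 0.9994312128587998} 0.017
```

View pics/s0.png

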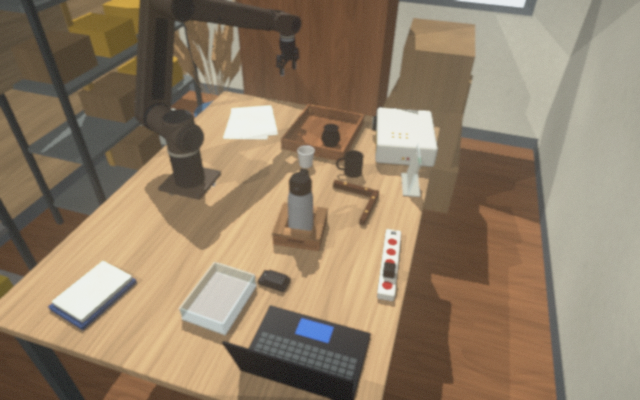

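View pics/t0.png

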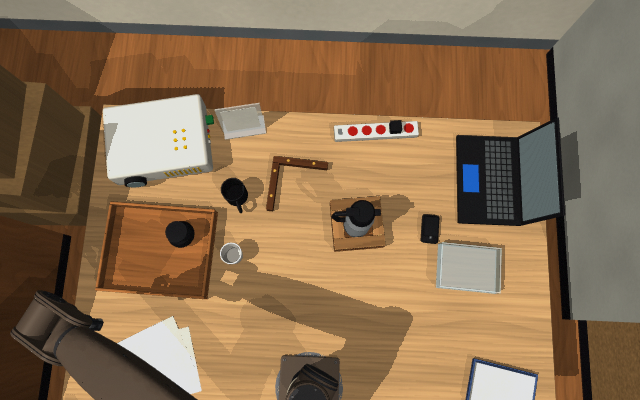

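The top view shows the caddy near (357,223), the rails' L with its corner near (276,160), the mug at (234,191), the cup at (231,254) and the mouse at (430,228). I'll enlarge it for measuring.

Run:
```python
import cv2
t=cv2.imread('pics/t0.png')[140:270,250:410]
cv2.imwrite('pics/t0z.png',cv2.resize(t,None,fx=4.5,fy=4.5,interpolation=cv2.INTER_CUBIC))
t=cv2.imread('pics/s0.png')[160:260,250:400]
cv2.imwrite('pics/s0z.png',cv2.resize(t,None,fx=5,fy=5,interpolation=cv2.INTER_CUBIC))
```

```text
(no output)
```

View pics/t0z.png

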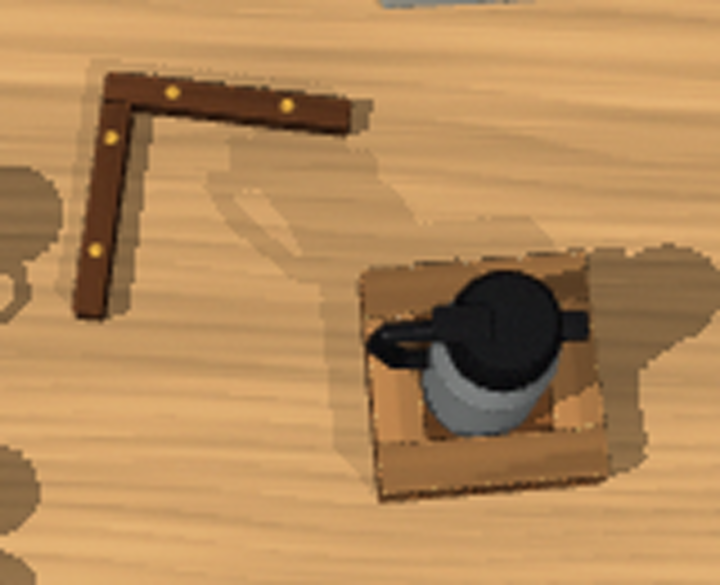

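View pics/s0z.png

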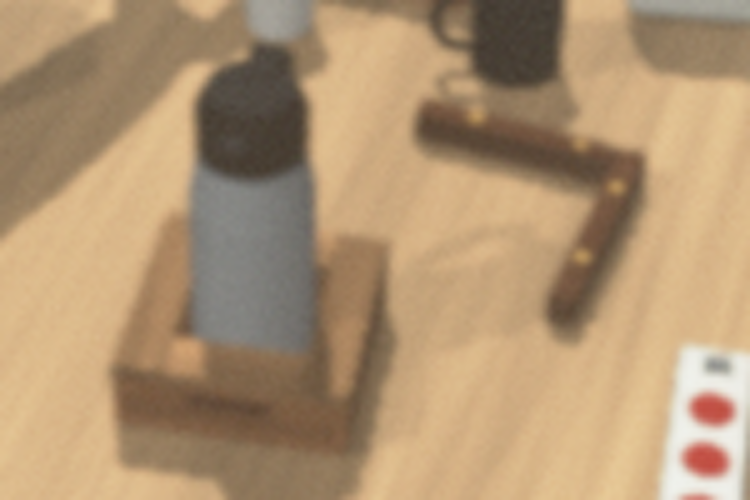

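```bash
cat >> h.py <<'E'
def zz(p,s=4.5,o=(250,140)): return ((p[0]+.5)/s-.5+o[0],(p[1]+.5)/s-.5+o[1])
E
python3 - <<'E'
from h import *
im=cv2.imread('pics/t0.png')
R=[(106,72),(352,98),(350,133),(135,112),(107,318),(75,316)]
P=[ray('top',zz(p),.03)[:2] for p in R]
print(np.round(P,4)); 
for a,b in [(0,1),(1,2),(2,3),(3,4),(4,5),(5,0)]:
    d=P[b]-P[a]; print(a,b,np.linalg.norm(d).round(4),np.degrees(np.arctan2(d[1],d[0])).round(2))
C=[(361,271),(588,254),(607,474),(379,494)]
P=[ray('top',zz(p),.06)[:2] for p in C]
print(np.round(P,4),np.mean(P,0))
for a,b in [(0,1),(1,2),(2,3),(3,0)]:
    d=P[b]-P[a]; print(a,b,np.linalg.norm(d).round(4),np.degrees(np.arctan2(d[1],d[0])).round(2))
b,g,r=[im[:,:,i].astype(int) for i in range(3)]
m=((r<125)&(r-b>25)).astype(np.uint8); m[:150]=0;m[215:]=0;m[:,:262]=0;m[:,335:]=0
cv2.imwrite('pics/m0.png',cv2.resize(m[140:270,250:410]*255,None,fx=4.5,fy=4.5,interpolation=0))
E
```

```text
[[ 0.7683  0.1602]
 [ 0.7552 -0.0327]
 [ 0.7268 -0.0322]
 [ 0.7368  0.1357]
 [ 0.5727  0.1477]
 [ 0.5732  0.1723]]
0 1 0.1934 -93.89
1 2 0.0284 178.95
2 3 0.1682 86.6
3 4 0.1646 175.81
4 5 0.0245 88.75
5 0 0.1955 -3.53
[[ 0.6109 -0.044 ]
 [ 0.6311 -0.2146]
 [ 0.4651 -0.231 ]
 [ 0.4433 -0.0633]] [ 0.53758929 -0.1382178 ]
0 1 0.1718 -83.23
1 2 0.1668 -174.36
2 3 0.1691 97.41
3 0 0.1687 6.55
```

View pics/m0.png

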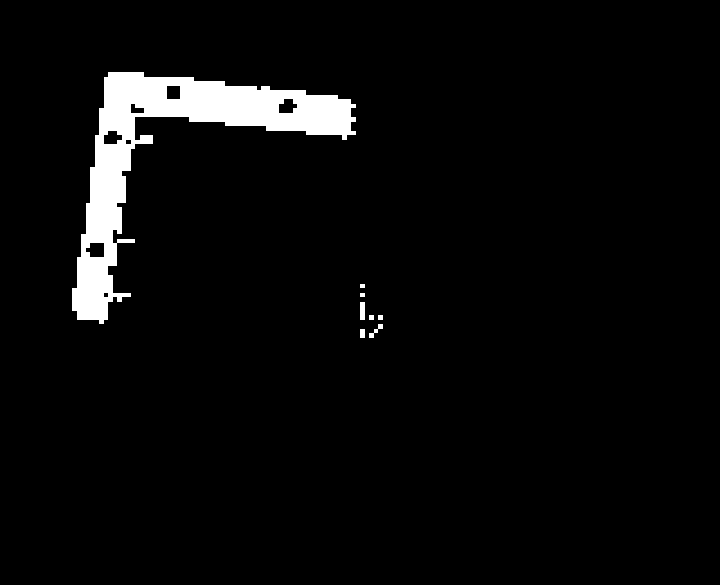

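Run:
```python
from h import *
t=cv2.imread('pics/t0.png')[190:255,320:395]
cv2.imwrite('pics/t0y.png',cv2.resize(t,None,fx=9,fy=9,interpolation=cv2.INTER_CUBIC))
for p in [(370,345),(588,325),(505,330)]:
  print([ray('top',zz(p),z)[:2].round(3) for z in (.072,.06,.2,.24)])
print('mouse',[ray('top',p,.02)[:2].round(3) for p in [(421,216),(440,242)]])
print('cup',[ray('top',p,.04)[:2].round(3) for p in [(231,254)]],'mug',[ray('top',p,.05)[:2].round(3) for p in [(234,191),(255,205)]])
```

```text
[array([ 0.552, -0.052]), array([ 0.555, -0.053]), array([ 0.529, -0.049]), array([ 0.521, -0.048])]
[array([ 0.574, -0.214]), array([ 0.577, -0.215]), array([ 0.549, -0.198]), array([ 0.541, -0.193])]
[array([ 0.568, -0.152]), array([ 0.57 , -0.153]), array([ 0.543, -0.141]), array([ 0.535, -0.138])]
mouse [array([ 0.576, -0.361]), array([ 0.488, -0.425])]
cup [array([0.416, 0.28 ])] mug [array([0.63 , 0.285]), array([0.584, 0.209])]
```

View pics/t0y.png

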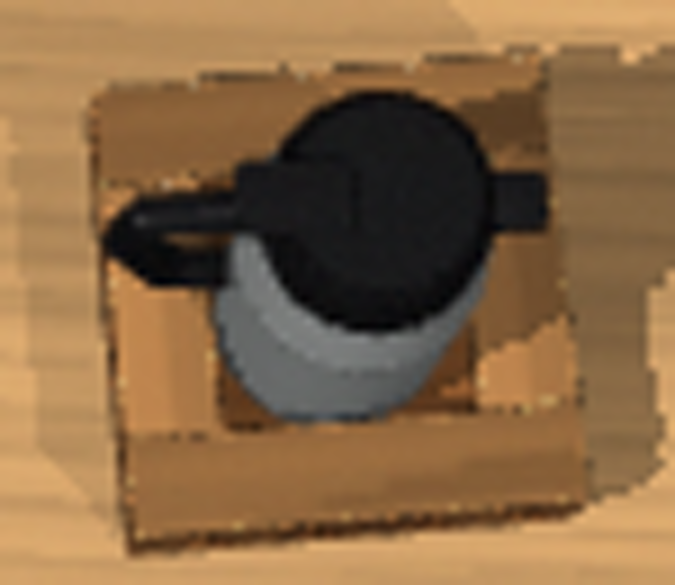

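Run:
```python
from h import *
t=cv2.imread('pics/s0.png')[0:90,240:320]
t=cv2.convertScaleAbs(t,alpha=1.8,beta=20)
cv2.imwrite('pics/s0a.png',cv2.resize(t,None,fx=6,fy=6,interpolation=cv2.INTER_CUBIC))
P=monitor.get_state()['eef_pos']
for dz in (-.017,0,.055,.1,.15,.2,.3): print(dz,proj('side',P+[0,0,dz]), (proj('side',P+[0,0,dz])-[240,0])*6)
```

```text
-0.017 [288.04886141  74.23296945] [288.29316846 445.39781672]
0 [287.95605714  70.8823556 ] [287.73634286 425.29413359]
0.055 [287.64932073  59.80791559] [285.89592436 358.84749354]
0.1 [287.39072024  50.47137965] [284.34432144 302.82827792]
0.15 [287.09495453  39.79302688] [282.56972716 238.75816131]
0.2 [286.78990942  28.77964995] [280.7394565 172.6778997]
0.3 [286.15017763   5.68271425] [276.90106578  34.0962855 ]
```

View pics/s0a.png

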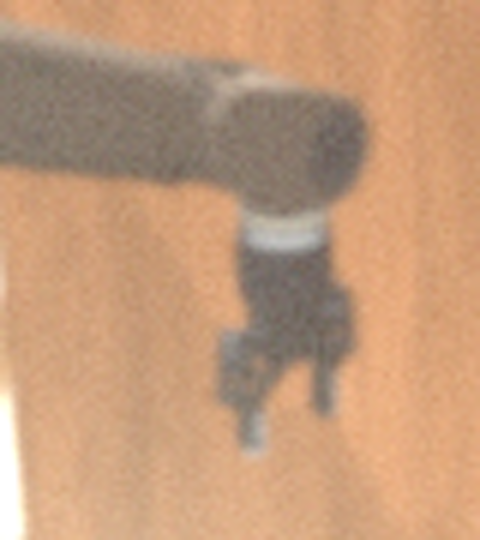

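Request:
send_rows:
  rows:
    - [0.74,-0.94,0.18,-0.184]
    - [0.74,-0.94,0.18,-0.184]
    - [0.74,-0.94,0.18,-0.184]
    - [0.74,-0.94,0.18,-0.184]
    - [0.74,-0.94,0.18,-0.184]
    - [0.74,-0.94,0.18,-0.184]
    - [0.74,-0.94,0.18,-0.184]
    - [0.74,-0.94,0.18,-0.184]
    - [0.74,-0.94,0.18,-0.184]
  jaw: 0

```text
time: 1.23
eef_pos: [0.4203, 0.3638, 0.3017]
tcp_rot: [0.664, 0.747, -0.001, -0.0]
contact_force: [-1.2, -0.0, 0.0]
opening: 0.995
```

Request:
send_rows:
  rows:
    - [0.03,-0.93,0,0]
    - [0.03,-0.93,0,0]
    - [0.03,-0.93,0,0]
    - [0.03,-0.93,0,0]
    - [0.03,-0.93,0,0]
    - [0.03,-0.93,0,0]

```text
time: 1.98
eef_pos: [0.4301, 0.0834, 0.3022]
tcp_rot: [0.666, 0.746, 0.0, -0.0]
contact_force: [-0.2, -0.9, -0.0]
opening: 0.994
```

Request:
send_rows:
  rows:
    - [-0.13,-0.82,0,0]
    - [-0.13,-0.82,0,0]
    - [-0.13,-0.82,0,0]
    - [-0.13,-0.82,0,0]
    - [-0.13,-0.82,0,0]
    - [-0.13,-0.82,0,0]

```text
time: 2.72
eef_pos: [0.3919, -0.1608, 0.3021]
tcp_rot: [0.665, 0.747, 0.0, -0.001]
contact_force: [-0.2, 0.4, 1.1]
opening: 0.998
```

Request:
send_rows:
  rows:
    - [0,0,-0.5,0]
    - [0,0,-0.5,0]
    - [0,0,-0.5,0]
    - [0,0,-0.5,0]

```text
time: 3.22
eef_pos: [0.3906, -0.1589, 0.15]
tcp_rot: [0.664, 0.748, -0.0, -0.003]
contact_force: [-0.7, -0.3, 0.0]
opening: 1.002
```

Run:
```python
from h import *
for n in('side','top'):
    t=snap(n,n+'1.png')[:,:,::-1]
    if n=='top': t=t[180:280,290:410]
    else: t=t[130:260,230:360]
    cv2.imwrite('pics/%s1z.png'%n,cv2.resize(t,None,fx=4.5,fy=4.5,interpolation=cv2.INTER_CUBIC))
```

```text
(no output)
```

View pics/side1z.png

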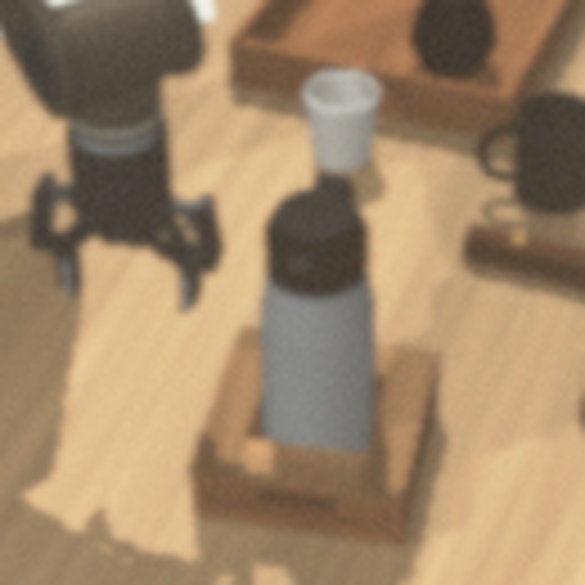

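View pics/top1z.png

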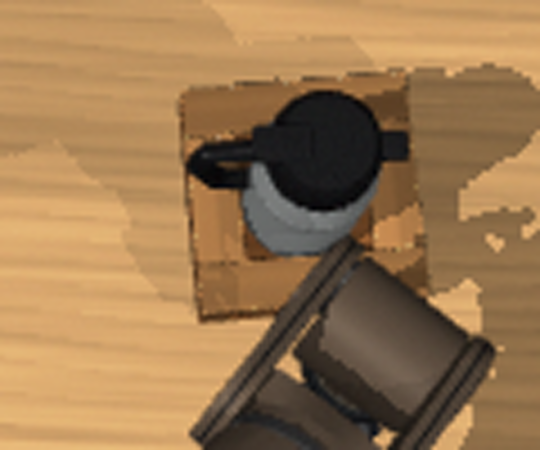

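```bash
cat >> h.py <<'E'
def planecoord(n,uv,P,u):
    # intersect pixel ray with vertical plane through P containing u,z -> (s,dz)
    a=ray(n,uv,0.);b=ray(n,uv,.5);nrm=np.array([-u[1],u[0],0])
    t=nrm@(P-a)/(nrm@(b-a)); X=a+t*(b-a); return (X-P)@np.array([u[0],u[1],0]),X[2]-P[2]
E
python3 - <<'E'
from h import *
t=cv2.imread('pics/side1.png')[155:205,230:285]
cv2.imwrite('pics/f1.png',cv2.resize(cv2.convertScaleAbs(t,alpha=1.5,beta=20),None,fx=11,fy=11,interpolation=cv2.INTER_CUBIC))
P=monitor.get_state()['eef_pos'];u=np.array([.993,.116])
for p in [(218,240),(213,262),(200,270),(200,290),(188,310),(30,230),(60,280),(72,297),(180,300)]:
    print(p,np.round(planecoord('side',zz(p,4.5,(230,130)),P,u),4))
E
```

```text
(218, 240) [0.0711 0.0635]
(213, 262) [0.0663 0.0415]
(200, 270) [0.0556 0.0319]
(200, 290) [0.0547 0.012 ]
(188, 310) [ 0.044  -0.0099]
(30, 230) [-0.0787  0.0486]
(60, 280) [-0.0589  0.0026]
(72, 297) [-0.0506 -0.0132]
(180, 300) [ 0.038  -0.0009]
```

View pics/f1.png

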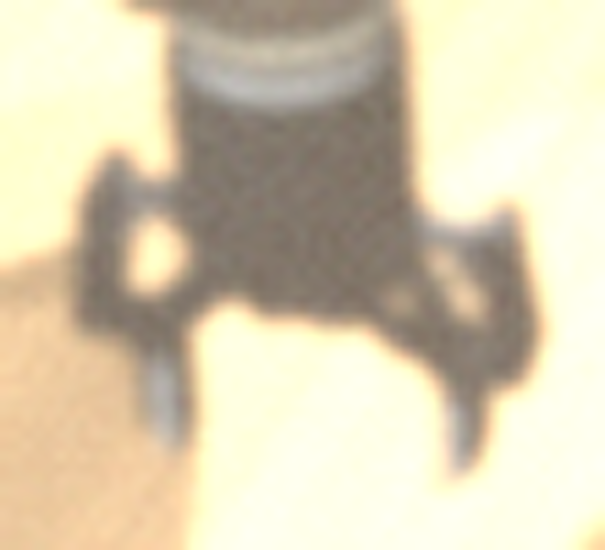

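Run:
```python
from h import *
P=monitor.get_state()['eef_pos'];u=np.array([.993,.116])
for p in [(520,375),(535,340),(85,325),(130,335),(480,385),(485,430),(470,470),(455,470),(165,447),(145,400)]:
    print(p,np.round(planecoord('side',zz(p,11,(230,155)),P,u),4))
```

```text
(520, 375) [0.0657 0.0379]
(535, 340) [0.0711 0.0527]
(85, 325) [-0.0766  0.0342]
(130, 335) [-0.0619  0.0326]
(480, 385) [0.0525 0.0317]
(485, 430) [0.0532 0.0136]
(470, 470) [ 0.0475 -0.0038]
(455, 470) [ 0.0425 -0.0046]
(165, 447) [-0.0544 -0.0119]
(145, 400) [-0.0594  0.0067]
```

Request:
send_rows:
  rows:
    - [-0.01,0.01,-0.2,0]
    - [-0.01,0.01,-0.2,0]
    - [-0.01,0.01,-0.2,0]

```text
time: 3.7
eef_pos: [0.3899, -0.1599, 0.0948]
tcp_rot: [0.665, 0.747, 0.0, 0.002]
contact_force: [-0.3, 0.3, -0.2]
opening: 0.998
```

Run:
```python
from h import *
t=snap('side','s2.png')[:,:,::-1][150:260,230:360]
cv2.imwrite('pics/s2z.png',cv2.resize(t,None,fx=5.5,fy=5.5,interpolation=cv2.INTER_CUBIC))
print(monitor.get_state())
```

```text
{'time': 3.75, 'qpos': array([-6.31197125e-01, -9.54125487e-02,  2.29580045e+00,  4.22270938e-05,
        9.35972447e-01, -7.46495787e-01]), 'dq': array([-0.00374439, -0.00625204, -0.00323486,  0.00136579, -0.00843234,
        0.00047686]), 'joint_efforts': array([ 8.50554882e-02, -1.98208326e+01, -2.35310215e+01,  1.57112903e-03,
        2.73132190e-02,  4.32263778e-04]), 'eef_pos': array([ 0.39023854, -0.16025386,  0.09524154]), 'tcp_rot': array([6.65197474e-01, 7.46662893e-01, 2.69154974e-04, 2.60232335e-03]), 'contact_force': array([ 0.71499621, -0.25034754, -0.15453147]), 'wrist_torque': array([-0.0352806 ,  0.00322245,  0.02542832]), 'opening': 1.0037940632300986}
```

View pics/s2z.png

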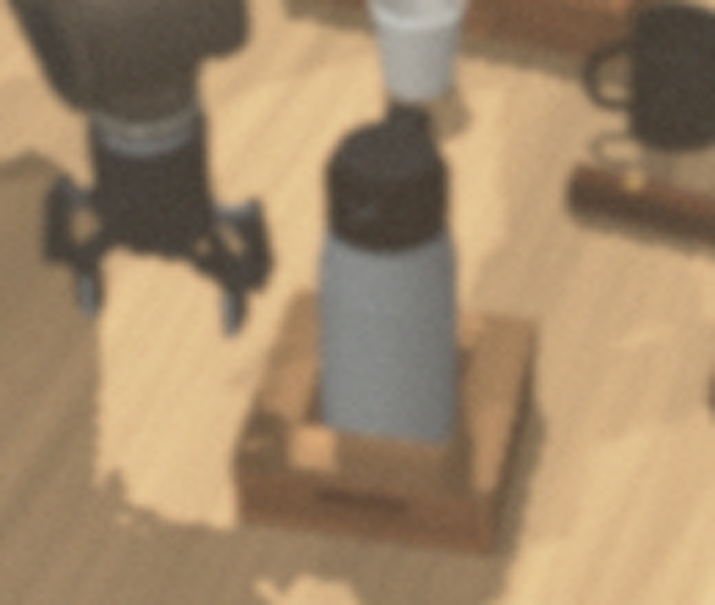

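Request:
send_rows:
  rows:
    - [0,0,-0.1,0]
    - [0,0,-0.2,0]
    - [0,0,-0.2,0]
    - [0,0,-0.2,0]

```text
time: 4.25
eef_pos: [0.3899, -0.1602, 0.0345]
tcp_rot: [0.665, 0.747, 0.0, 0.002]
contact_force: [-0.1, -0.2, 0.5]
opening: 1.003
```

Request:
send_rows:
  rows:
    - [0.01,0.03,-0.01,0]
    - [0.017,0.033,-0.01,0]
    - [0.03,0.035,-0.01,0]
    - [0.045,0.037,-0.01,0]
    - [0.06,0.039,-0.01,0]
    - [0.08,0.041,-0.01,0]
    - [0.1,0.043,-0.01,0]
    - [0.12,0.045,-0.01,0]
    - [0.14,0.047,-0.01,0]
    - [0.15,0.048,-0.01,0]
    - [0.15,0.048,-0.01,0]

```text
time: 5.62
eef_pos: [0.4319, -0.1444, 0.0294]
tcp_rot: [0.665, 0.747, -0.001, -0.002]
contact_force: [-9.3, -0.5, 7.2]
opening: 1.001
```

Run:
```python
from h import *
for n in('side','top'):
    t=snap(n,n+'3.png')[:,:,::-1]
    if n=='top': t=t[140:270,250:410]
    else: t=t[150:260,230:360]
    cv2.imwrite('pics/%s3z.png'%n,cv2.resize(t,None,fx=4.5,fy=4.5,interpolation=cv2.INTER_CUBIC))
```

```text
(no output)
```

View pics/side3z.png

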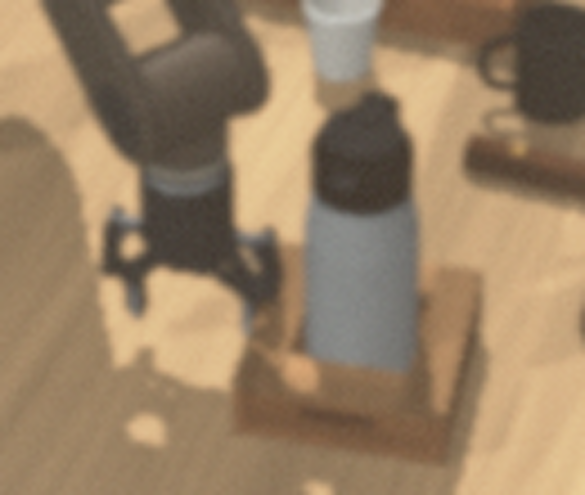

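View pics/top3z.png

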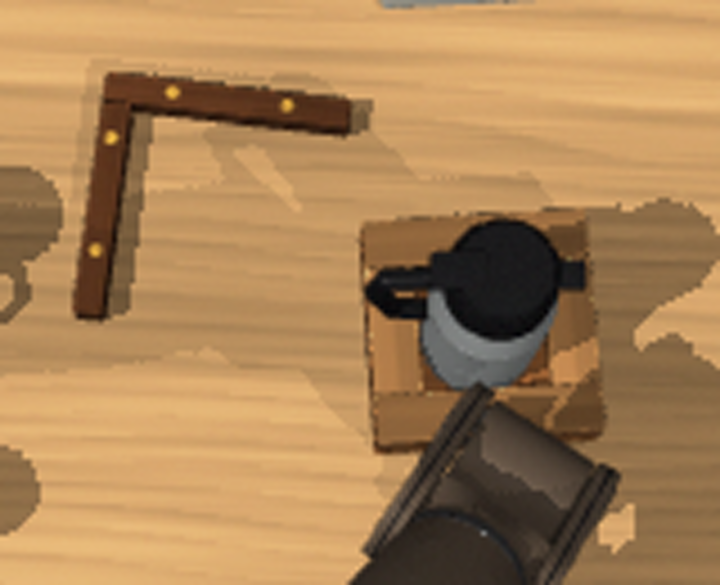

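```bash
cat >> h.py <<'E'
I=np.array([0.743,0.138]); th=np.radians(-3.7); EX=np.array([np.cos(th),np.sin(th)]); EY=np.array([-np.sin(th),np.cos(th)])
def caddy(C):
    P=[ray('top',zz(p),.06)[:2] for p in C]
    for a,b in [(0,1),(1,2),(2,3),(3,0)]:
        d=P[b]-P[a]; ang=np.degrees(np.arctan2(d[1],d[0])); print(a,b,np.linalg.norm(d).round(4),round((ang+45)%90-45,2))
    c=np.mean(P,0); print('centre',c,'corner frame',(c-I)@EX,(c-I)@EY); print(np.round([((p-I)@EX,(p-I)@EY) for p in P],4))
E
python3 - <<'E'
from h import *
caddy([(361,226),(587,208),(604,435),(377,451)])
print(monitor.get_state()['contact_force'],monitor.get_state()['wrist_torque'])
E
```

```text
0 1 0.1718 7.07
1 2 0.1735 4.98
2 3 0.1687 6.45
3 0 0.1715 6.0
centre [ 0.57040594 -0.13630503] corner frame -0.1545327691120379 -0.284871165824065
[[-0.0855 -0.1867]
 [-0.0533 -0.3555]
 [-0.2248 -0.3817]
 [-0.2545 -0.2156]]
[-8.59565505  0.19830189  5.84820013] [0.01621106 0.65075746 0.05452107]
```

Request:
send_rows:
  rows:
    - [-0.013,0,0,0]
    - [-0.013,0,0.015,0]
    - [0,0,0.015,0]
    - [0.02,0.002,0.015,0]
    - [0.04,0.005,0.015,0]
    - [0.06,0.007,0.015,0]
    - [0.08,0.009,0.015,0]
    - [0.1,0.012,0.015,0]
    - [0.12,0.014,0.015,0]
    - [0.135,0.016,0.015,0]
    - [0.135,0.016,0.015,0]

```text
time: 7.1
eef_pos: [0.4729, -0.1398, 0.0339]
tcp_rot: [0.665, 0.747, -0.001, -0.002]
contact_force: [-6.5, -0.3, 6.2]
opening: 1.004
```

Run:
```python
from h import *
for n in('top',):
    t=snap(n,n+'4.png')[:,:,::-1]
    t=t[140:270,250:410]
    cv2.imwrite('pics/%s4z.png'%n,cv2.resize(t,None,fx=4.5,fy=4.5,interpolation=cv2.INTER_CUBIC))
```

```text
(no output)
```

View pics/top4z.png

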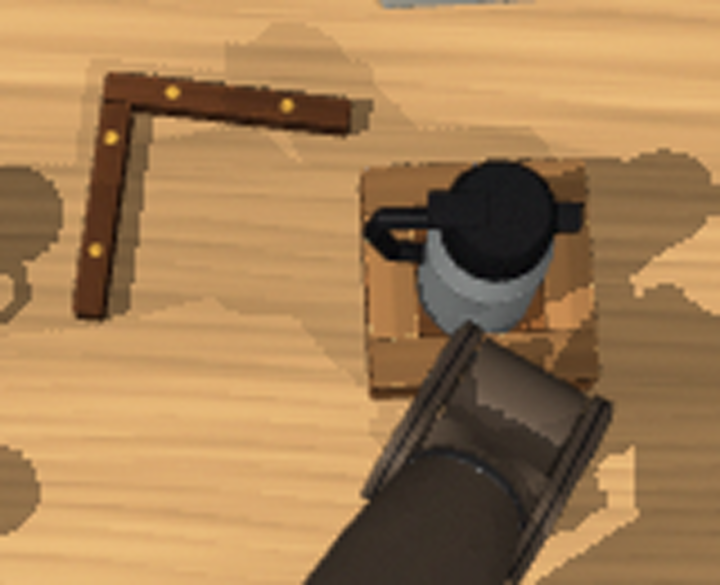

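Run:
```python
from h import *
caddy([(361,172),(587,157),(600,383),(371,397)])
t=snap('side','s4.png')[:,:,::-1][150:240,250:350]
cv2.imwrite('pics/s4z.png',cv2.resize(t,None,fx=6,fy=6,interpolation=cv2.INTER_CUBIC))
```

```text
0 1 0.1725 6.32
1 2 0.1743 4.0
2 3 0.171 5.93
3 0 0.1731 4.51
centre [ 0.61073286 -0.1334576 ] corner frame -0.1144736574108413 -0.2794272849798103
[[-0.0435 -0.1825]
 [-0.0135 -0.3524]
 [-0.1862 -0.3757]
 [-0.2148 -0.2072]]
```

View pics/s4z.png

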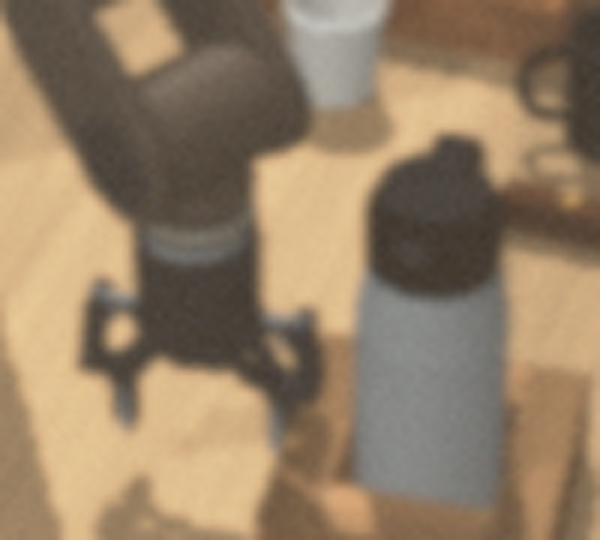

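Request:
send_rows:
  rows:
    - [-0.04,0,0,0]
    - [-0.04,0,0,0]
    - [-0.04,0,0.2,0]
    - [-0.04,0,0.4,0]
    - [-0.04,0,0.6,0]
    - [-0.04,0,0.9,0]
    - [-0.04,0,0.9,0]
    - [-0.04,0,0.9,0]

```text
time: 8.2
eef_pos: [0.4631, -0.1405, 0.307]
tcp_rot: [0.665, 0.747, 0.001, 0.003]
contact_force: [0.6, -0.1, -0.5]
opening: 0.995
```

Request:
send_rows:
  rows:
    - [0.0,-0.2,0,-0.03]
    - [0,-0.4,0,-0.06]
    - [0.2,-0.55,0,-0.09]
    - [0.48,-0.55,0,-0.12]
    - [0.48,-0.55,0,-0.15]
    - [0.48,-0.55,0,-0.18]
    - [0.48,-0.55,0,-0.21]
    - [0.48,-0.55,0,-0.24]
    - [0.48,-0.55,0,-0.27]
    - [0.48,-0.55,0,-0.279]
    - [0.48,-0.55,0,-0.279]

```text
time: 9.57
eef_pos: [0.6052, -0.3044, 0.3007]
tcp_rot: [0.999, -0.033, -0.002, -0.001]
contact_force: [0.3, -0.9, 0.1]
opening: 0.996
```

Run:
```python
from h import *
t=snap('top','top5.png')[:,:,::-1][140:270,250:410]
cv2.imwrite('pics/top5z.png',cv2.resize(t,None,fx=4.5,fy=4.5,interpolation=cv2.INTER_CUBIC))
```

```text
(no output)
```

View pics/top5z.png

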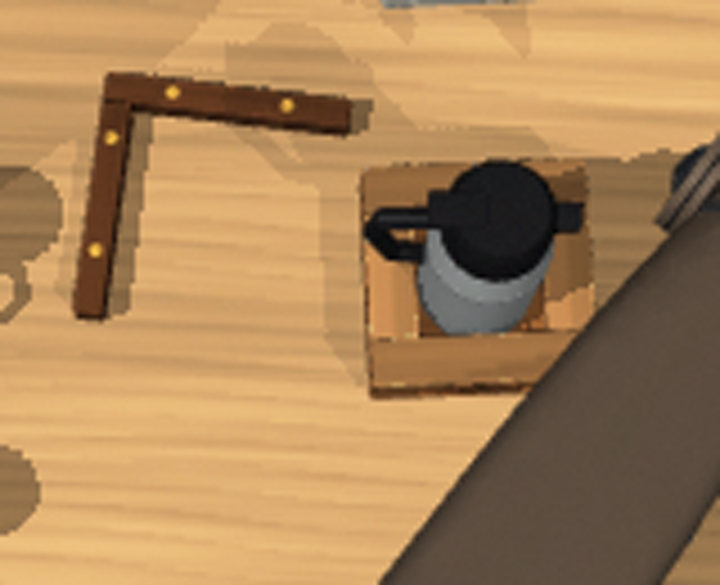

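Request:
send_rows:
  rows:
    - [0,0,-0.2,0]
    - [0,0,-0.4,0]
    - [0,0,-0.6,0]
    - [0,0,-0.7,0]
    - [0,0,-0.8,0]
    - [0,0,-0.885,0]
    - [0,0,-0.885,0]

```text
time: 10.5
eef_pos: [0.6035, -0.3033, 0.0344]
tcp_rot: [0.999, -0.033, -0.003, -0.002]
contact_force: [-1.0, 0.1, -0.5]
opening: 0.999
```

Run:
```python
from h import *
t=snap('side','s6.png')[:,:,::-1][130:250,260:410]
cv2.imwrite('pics/s6z.png',cv2.resize(t,None,fx=5,fy=5,interpolation=cv2.INTER_CUBIC))
t=snap('top','top6.png')[:,:,::-1][140:270,270:430]
cv2.imwrite('pics/top6z.png',cv2.resize(t,None,fx=4.5,fy=4.5,interpolation=cv2.INTER_CUBIC))
```

```text
(no output)
```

View pics/s6z.png

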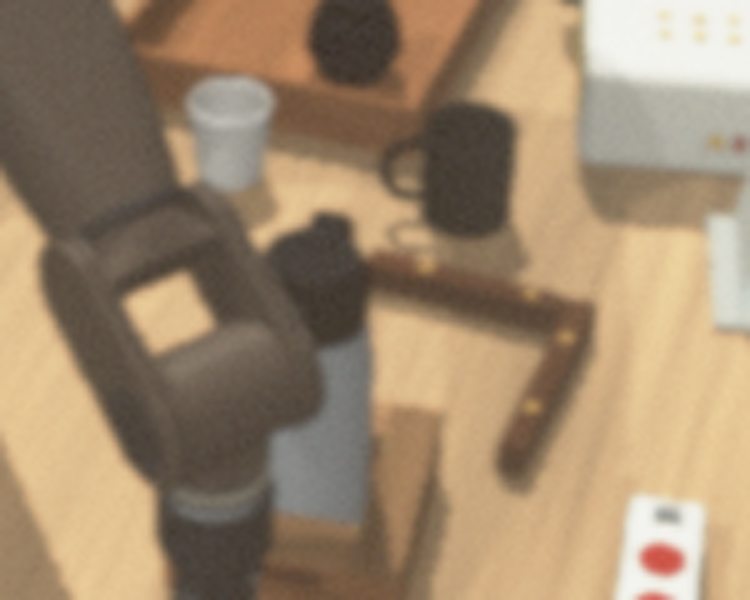

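View pics/top6z.png

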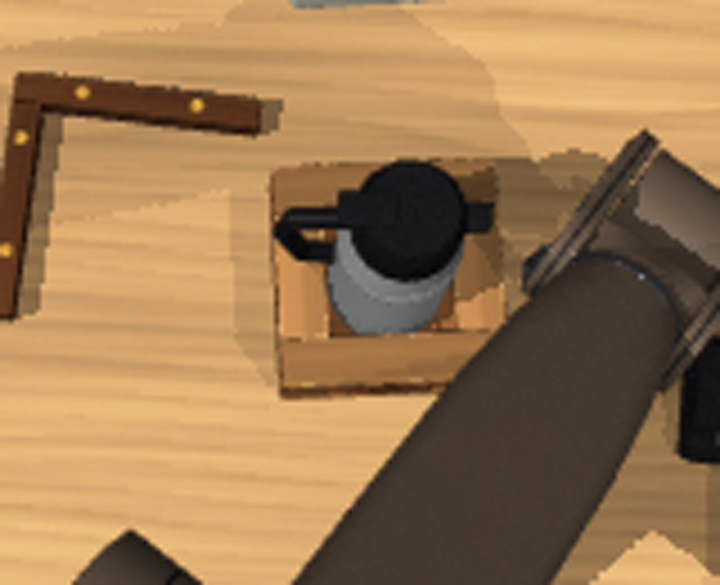

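Request:
send_rows:
  rows:
    - [0.002,0.03,0,0]
    - [0.003,0.05,0,0]
    - [0.004,0.065,0,0]
    - [0.005,0.08,0,0]
    - [0.006,0.095,0,0]
    - [0.007,0.11,0,0]
    - [0.008,0.125,0,0]
    - [0.009,0.14,0,0]
    - [0.01,0.155,0,0]
    - [0.011,0.17,0,0]
    - [0.012,0.185,0,0]
    - [0.013,0.2,0,0]
    - [0.013,0.2,0,0]

```text
time: 12.22
eef_pos: [0.6098, -0.2445, 0.0384]
tcp_rot: [0.999, -0.034, 0.0, -0.0]
contact_force: [0.1, -3.2, -0.7]
opening: 0.999
```

Run:
```python
from h import *
t=snap('top','top7.png')[:,:,::-1][140:270,250:410]
cv2.imwrite('pics/top7z.png',cv2.resize(t,None,fx=4.5,fy=4.5,interpolation=cv2.INTER_CUBIC))
```

```text
(no output)
```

View pics/top7z.png

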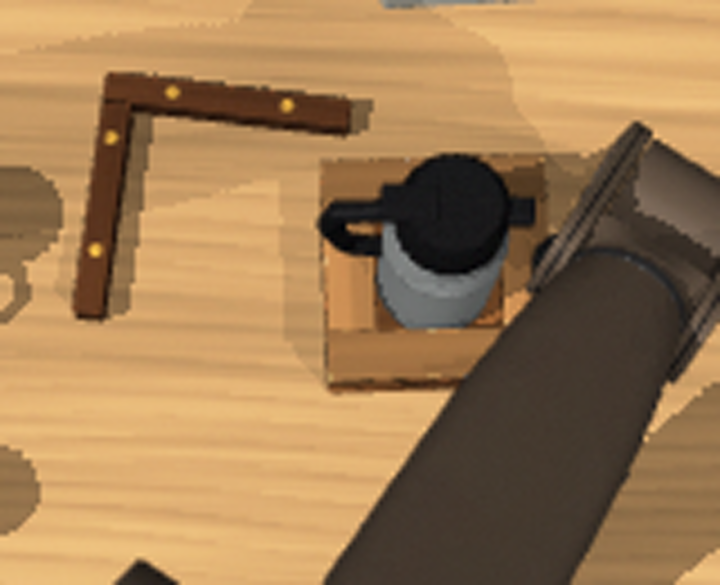

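Run:
```python
from h import *
P=[ray('top',zz(p),.06)[:2] for p in [(320,160),(546,153),(327,384)]]
print(np.round([((p-I)@EX,(p-I)@EY) for p in P],4))
for a,b in((0,1),(0,2)):
  d=P[b]-P[a]; print(np.linalg.norm(d),(np.degrees(np.arctan2(d[1],d[0]))+45)%90-45)
```

```text
[[-0.0374 -0.1505]
 [-0.0136 -0.3211]
 [-0.2085 -0.1736]]
0.17221110118721983 4.22838109568994
0.17270403523467703 3.996331853465591
```

Request:
send_rows:
  rows:
    - [0.001,0.015,0,0]
    - [0.002,0.035,0,0]
    - [0.004,0.055,0,0]
    - [0.005,0.075,0,0]
    - [0.006,0.095,0,0]
    - [0.007,0.115,0,0]
    - [0.009,0.135,0,0]
    - [0.01,0.155,0,0]
    - [0.011,0.175,0,0]
    - [0.013,0.195,0,0]
    - [0.014,0.215,0,0]
    - [0.015,0.235,0,0]
    - [0.016,0.255,0,0]
    - [0.017,0.27,0,0]
    - [0.017,0.27,0,0]

```text
time: 14.15
eef_pos: [0.6147, -0.1637, 0.0384]
tcp_rot: [0.999, -0.034, -0.0, -0.0]
contact_force: [-1.0, -3.0, 0.3]
opening: 1.004
```

Run:
```python
from h import *
t=snap('top','top8.png')[:,:,::-1][140:270,250:410]
cv2.imwrite('pics/top8z.png',cv2.resize(t,None,fx=4.5,fy=4.5,interpolation=cv2.INTER_CUBIC))
```

```text
(no output)
```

View pics/top8z.png

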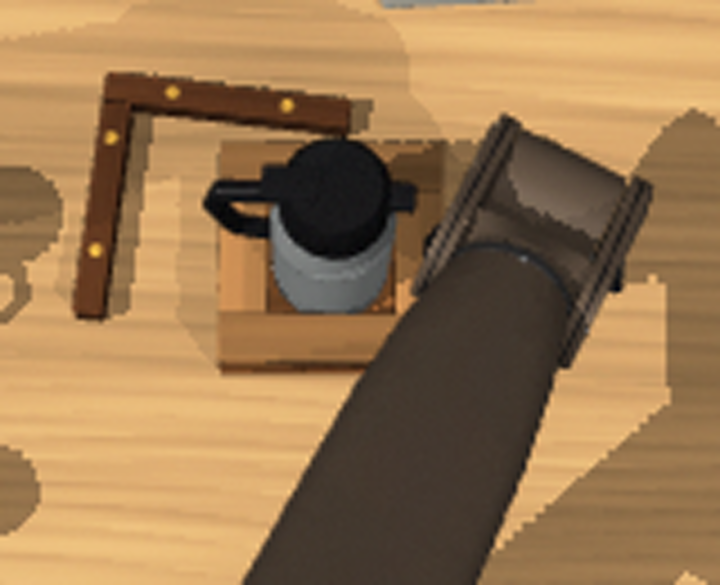

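Run:
```python
from h import *
P=[ray('top',zz(p),.06)[:2] for p in [(219,142),(446,141),(220,365)]]
print(np.round([((p-I)@EX,(p-I)@EY) for p in P],4))
for a,b in((0,1),(0,2)):
  d=P[b]-P[a]; print(np.linalg.norm(d),(np.degrees(np.arctan2(d[1],d[0]))+45)%90-45)
```

```text
[[-0.0314 -0.0725]
 [-0.0123 -0.2445]
 [-0.2027 -0.0928]]
0.17307219361782766 2.6541991168719505
0.17249520220734396 3.0619746406990487
```

Request:
send_rows:
  rows:
    - [-0.001,-0.025,0,0]
    - [-0.03,-0.025,0,0]
    - [-0.061,-0.022,0,0]
    - [-0.06,-0.01,0,0]
    - [-0.06,0.01,0,0]
    - [-0.059,0.03,0,0]
    - [-0.058,0.05,0,0]
    - [-0.056,0.07,0,0]
    - [-0.055,0.09,0,0]
    - [-0.054,0.11,0,0]
    - [-0.053,0.13,0,0]
    - [-0.051,0.15,0,0]
    - [-0.05,0.165,0,0]
    - [-0.05,0.165,0,0]

```text
time: 15.95
eef_pos: [0.5999, -0.1134, 0.0383]
tcp_rot: [0.999, -0.034, -0.0, -0.001]
contact_force: [-0.9, -1.1, -0.5]
opening: 0.999
```

Run:
```python
from h import *
t=snap('top','top9.png')[:,:,::-1][140:270,250:410]
cv2.imwrite('pics/top9z.png',cv2.resize(t,None,fx=4.5,fy=4.5,interpolation=cv2.INTER_CUBIC))
```

```text
(no output)
```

View pics/top9z.png

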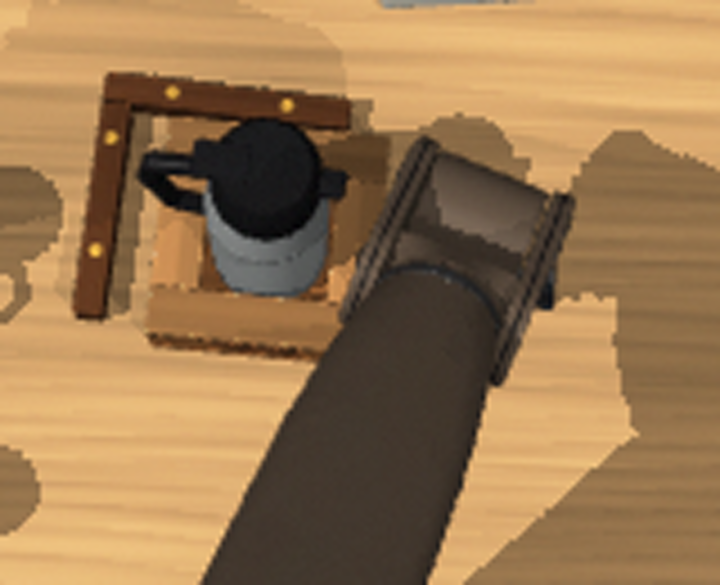

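Run:
```python
from h import *
P=[ray('top',zz(p),.06)[:2] for p in [(159,116),(390,136),(150,335)]]
print(np.round([((p-I)@EX,(p-I)@EY) for p in P],4))
for a,b in((0,1),(0,2)):
  d=P[b]-P[a]; print(np.linalg.norm(d),(np.degrees(np.arctan2(d[1],d[0]))+45)%90-45)
```

```text
[[-0.0158 -0.0245]
 [-0.0129 -0.2016]
 [-0.1857 -0.0381]]
0.1771307387504629 -2.7437334218480487
0.17037309896606168 0.8744017941160962
```

Request:
send_rows:
  rows:
    - [-0.001,-0.025,0,0]
    - [0.03,-0.027,0,0]
    - [0.072,-0.03,0,0]
    - [0.073,-0.01,0,0]
    - [0.074,0.01,0,0]
    - [0.075,0.025,0,0]
    - [0.076,0.04,0,0]
    - [0.077,0.055,0,0]
    - [0.078,0.07,0,0]
    - [0.079,0.08,0,0]
    - [0.079,0.08,0,0]

```text
time: 17.38
eef_pos: [0.6233, -0.0907, 0.0385]
tcp_rot: [0.999, -0.033, -0.0, 0.001]
contact_force: [-1.7, -4.2, 0.7]
opening: 1.001
```

Run:
```python
from h import *
t=snap('top','top10.png')[:,:,::-1][140:270,250:410]
cv2.imwrite('pics/top10z.png',cv2.resize(t,None,fx=4.5,fy=4.5,interpolation=cv2.INTER_CUBIC))
```

```text
(no output)
```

View pics/top10z.png

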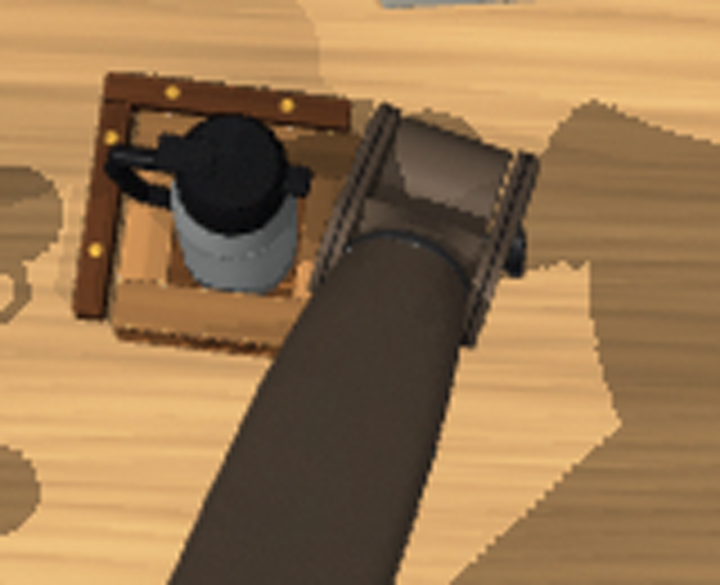

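Request:
send_rows:
  rows:
    - [0.001,0.012,0,0]
    - [0.001,0.02,0,0]
    - [0.002,0.025,0,0]
    - [0.002,0.03,0,0]
    - [0.002,0.03,0,0]

```text
time: 18.05
eef_pos: [0.6241, -0.0819, 0.0385]
tcp_rot: [0.999, -0.034, 0.0, 0.0]
contact_force: [-1.1, -5.4, 0.9]
opening: 0.999
```

Request:
send_rows:
  rows:
    - [0.0,0.005,0,0]
    - [0.0,0.01,0,0]
    - [0.0,0.01,0,0]

```text
time: 18.42
eef_pos: [0.624, -0.0798, 0.0385]
tcp_rot: [0.999, -0.033, -0.0, 0.001]
contact_force: [-1.0, -7.4, 1.7]
opening: 1.001
```

Request:
send_rows:
  rows:
    - [0.0,0.005,0,0]
    - [0.0,0.01,0,0]
    - [0.0,0.01,0,0]

```text
time: 18.8
eef_pos: [0.6241, -0.0797, 0.0389]
tcp_rot: [0.999, -0.033, 0.0, 0.004]
contact_force: [-1.6, -16.6, 0.9]
opening: 1.0
```

Run:
```python
from h import *
t=snap('top','top11.png')[:,:,::-1][140:270,250:410]
cv2.imwrite('pics/top11z.png',cv2.resize(t,None,fx=4.5,fy=4.5,interpolation=cv2.INTER_CUBIC))
```

```text
(no output)
```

View pics/top11z.png

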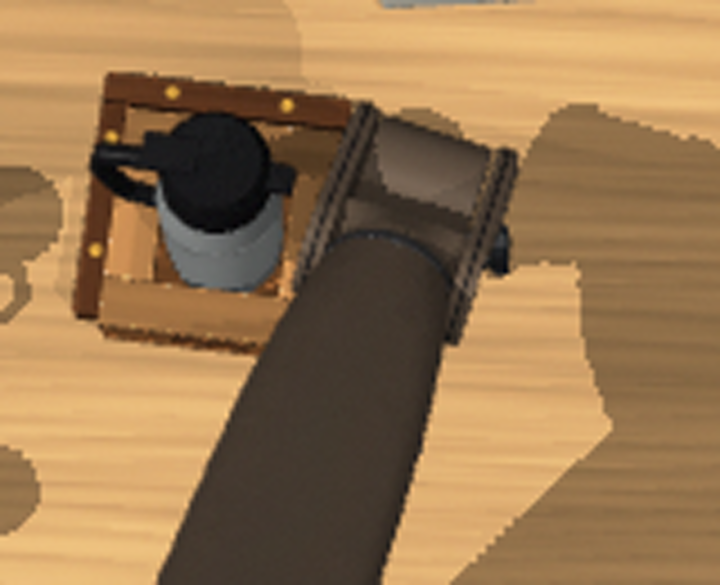

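Request:
send_rows:
  rows:
    - [-0.002,-0.03,0,0]
    - [-0.005,-0.08,0,0]
    - [-0.01,-0.15,0,0]
    - [-0.01,-0.15,0.2,0]
    - [-0.01,-0.15,0.4,0]
    - [-0.01,-0.15,0.6,0]
    - [-0.01,-0.15,0.88,0]
    - [-0.01,-0.15,0.88,0]
    - [-0.01,-0.15,0.88,0]

```text
time: 19.98
eef_pos: [0.6217, -0.121, 0.3042]
tcp_rot: [0.999, -0.034, 0.002, 0.0]
contact_force: [0.1, -0.2, -0.6]
opening: 1.002
```

Request:
send_rows:
  rows:
    - [-0.2,0.0,0,0.03]
    - [-0.4,0,0,0.06]
    - [-0.47,0.2,0,0.09]
    - [-0.47,0.4,0,0.12]
    - [-0.47,0.65,0,0.15]
    - [-0.47,0.65,0,0.18]
    - [-0.47,0.65,0,0.21]
    - [-0.47,0.65,0,0.24]
    - [-0.47,0.65,0,0.25]
    - [-0.47,0.65,0,0.25]

```text
time: 21.22
eef_pos: [0.479, 0.0745, 0.2989]
tcp_rot: [0.731, 0.683, -0.002, -0.002]
contact_force: [0.0, 0.1, -0.5]
opening: 1.001
```

Run:
```python
from h import *
print(monitor.get_state()['eef_pos'],monitor.get_state()['tcp_rot'])
t=snap('top','top12.png')[:,:,::-1][140:270,250:410]
cv2.imwrite('pics/top12z.png',cv2.resize(t,None,fx=4.5,fy=4.5,interpolation=cv2.INTER_CUBIC))
```

```text
[0.47897675 0.07454802 0.2989091 ] [ 0.73080744  0.68257711 -0.00202672 -0.00220576]
```

View pics/top12z.png

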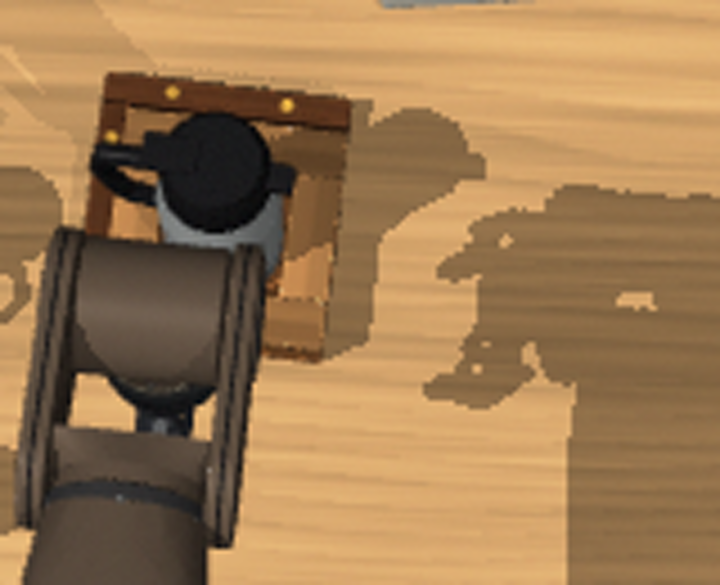

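Request:
send_rows:
  rows:
    - [-0.01,-0.013,-0.2,0]
    - [-0.01,-0.013,-0.4,0]
    - [-0.01,-0.013,-0.6,0]
    - [-0.01,-0.013,-0.7,0]
    - [-0.01,-0.013,-0.8,0]
    - [-0.01,-0.013,-0.87,0]
    - [-0.01,-0.013,-0.87,0]

```text
time: 22.15
eef_pos: [0.4746, 0.0707, 0.0387]
tcp_rot: [0.731, 0.683, -0.002, -0.002]
contact_force: [0.2, 0.9, -0.2]
opening: 1.003
```

Request:
send_rows:
  rows:
    - [0.02,-0.001,0,0]
    - [0.04,-0.003,0,0]
    - [0.05,-0.003,0,0]
    - [0.06,-0.004,0,0]
    - [0.07,-0.005,0,0]
    - [0.08,-0.005,0,0]
    - [0.08,-0.005,0,0]

```text
time: 23.02
eef_pos: [0.499, 0.0693, 0.0411]
tcp_rot: [0.73, 0.683, -0.002, -0.002]
contact_force: [-7.6, -1.1, 6.5]
opening: 1.0
```

Run:
```python
from h import *
s=monitor.get_state(); print(s['eef_pos'],s['contact_force'],s['wrist_torque'])
t=snap('side','s13.png')[:,:,::-1][130:230,280:400]
cv2.imwrite('pics/s13z.png',cv2.resize(t,None,fx=6,fy=6,interpolation=cv2.INTER_CUBIC))
t=snap('top','top13.png')[:,:,::-1][140:270,250:410]
cv2.imwrite('pics/top13z.png',cv2.resize(t,None,fx=4.5,fy=4.5,interpolation=cv2.INTER_CUBIC))
```

```text
[0.4989629  0.06931147 0.04105188] [-7.57922932 -1.11185135  6.47511668] [-0.10636868  0.74734202 -0.09322571]
```

View pics/s13z.png

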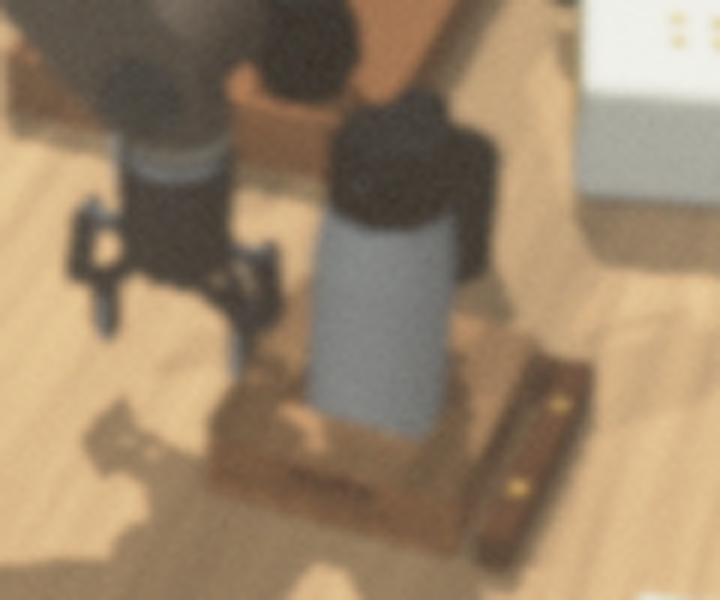

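View pics/top13z.png

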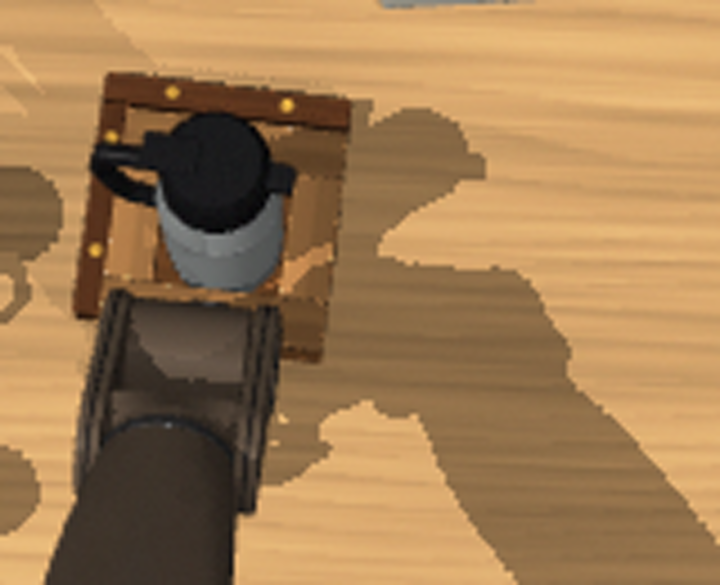

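Request:
send_rows:
  rows:
    - [0.01,-0.001,0,0]
    - [0.02,-0.001,0,0]
    - [0.03,-0.002,0,0]
    - [0.03,-0.002,0,0]

```text
time: 23.62
eef_pos: [0.5068, 0.0688, 0.0407]
tcp_rot: [0.73, 0.683, -0.003, -0.003]
contact_force: [-11.1, -0.5, 8.1]
opening: 1.005
```

Run:
```python
from h import *
t=snap('side','s14.png')[:,:,::-1][130:230,280:400]
cv2.imwrite('pics/s14z.png',cv2.resize(t,None,fx=6,fy=6,interpolation=cv2.INTER_CUBIC))
```

```text
(no output)
```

View pics/s14z.png

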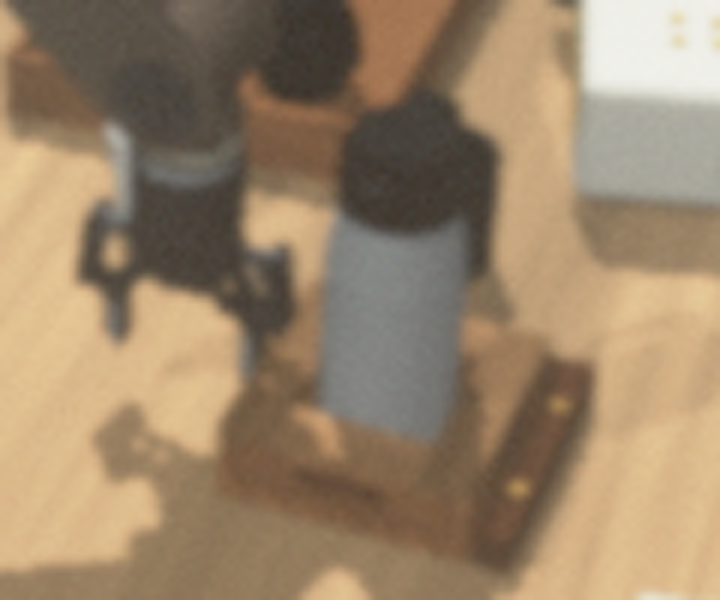

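Request:
send_rows:
  rows:
    - [0.008,-0.001,0,0]
    - [0.016,-0.001,0,0]
    - [0.016,-0.001,0,0]

```text
time: 24.05
eef_pos: [0.5111, 0.0685, 0.0406]
tcp_rot: [0.73, 0.683, -0.004, -0.004]
contact_force: [-11.3, -1.4, 8.1]
opening: 1.0
```

Request:
send_rows:
  rows:
    - [0.008,-0.001,0,0]
    - [0.014,-0.001,0,0]
    - [0.014,-0.001,0,0]

```text
time: 24.42
eef_pos: [0.5114, 0.0685, 0.0409]
tcp_rot: [0.73, 0.683, -0.008, -0.008]
contact_force: [-28.9, -1.9, 23.0]
opening: 1.002
```

Request:
send_rows:
  rows:
    - [-0.02,0.001,0,0]
    - [-0.06,0.004,0,0]
    - [-0.1,0.006,0,0]
    - [-0.1,0.006,0.2,0]
    - [-0.1,0.006,0.4,0]
    - [-0.1,0.006,0.6,0]
    - [-0.1,0.006,0.88,0]
    - [-0.1,0.006,0.88,0]
    - [-0.1,0.006,0.88,0]

```text
time: 25.55
eef_pos: [0.4898, 0.0698, 0.3077]
tcp_rot: [0.73, 0.683, 0.002, 0.002]
contact_force: [-0.5, -0.4, -0.2]
opening: 0.996
```

Request:
send_rows:
  rows:
    - [-0.05,-0.2,0,0]
    - [0,-0.4,0,0]
    - [0.1,-0.7,0,0]
    - [0.2,-0.9,0,0]
    - [0.3,-1,0,0]
    - [0.3,-1,0,0]
    - [0.3,-1,0,0]

```text
time: 26.42
eef_pos: [0.5784, -0.2302, 0.3025]
tcp_rot: [0.731, 0.683, -0.001, -0.002]
contact_force: [0.4, 0.8, 0.5]
opening: 1.001
```

Run:
```python
from h import *
t=snap('side','s15.png')[:,:,::-1][130:230,280:400]
cv2.imwrite('pics/s15z.png',cv2.resize(t,None,fx=6,fy=6,interpolation=cv2.INTER_CUBIC))
t=snap('top','top15.png')[:,:,::-1][150:230,260:340]
cv2.imwrite('pics/top15z.png',cv2.resize(t,None,fx=7,fy=7,interpolation=cv2.INTER_CUBIC))
```

```text
(no output)
```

View pics/s15z.png

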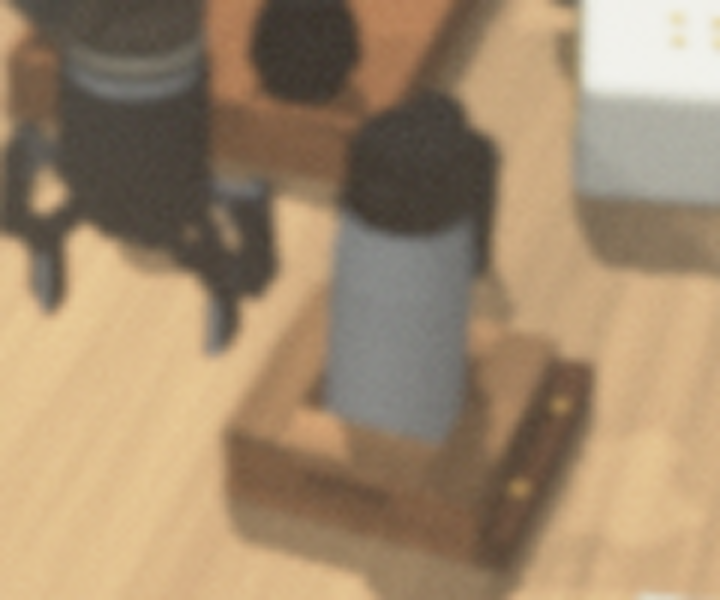

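View pics/top15z.png

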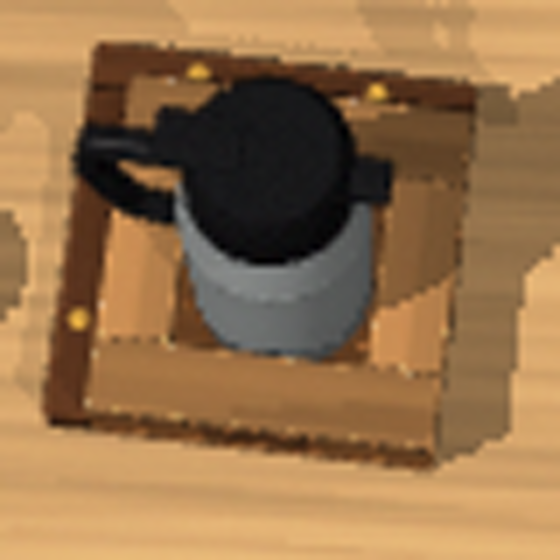

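Run:
```python
from h import *
# refit rail corner from same picture: outer edges z=.03
Z=lambda p:zz(p,7,(260,150))
R=[ray('top',Z(p),.03)[:2] for p in [(97,44),(478,88),(45,420)]]
for b in(1,2):
  d=R[b]-R[0]; print('rail',np.linalg.norm(d),(np.degrees(np.arctan2(d[1],d[0]))+45)%90-45)
O=R[0]; Ic=O-.024*(EX+EY); print('inner corner',O,Ic)
Q=[(128,78),(475,108),(437,453),(84,406)]
P=[ray('top',Z(p),.06)[:2] for p in Q]
print(np.round([((p-Ic)@EX,(p-Ic)@EY) for p in P],4))
for a,b in [(0,1),(1,2),(2,3),(3,0)]:
  d=P[b]-P[a]; print(np.linalg.norm(d).round(4),((np.degrees(np.arctan2(d[1],d[0]))+45)%90-45).round(2))
```

```text
rail 0.19272957635099952 -4.466287944019328
rail 0.19389494858932155 -4.142603351644624
inner corner [0.7674775 0.1592545] [0.74197875 0.1368533 ]
[[-0.0008  0.003 ]
 [ 0.002  -0.1685]
 [-0.1715 -0.1677]
 [-0.1667  0.004 ]]
0.1715 -2.75
0.1736 -3.94
0.1718 -5.32
0.1658 -4.04
```

Run:
```python
from h import *
a=cv2.imread('pics/top15.png') if 0 else None
im=snap('top','final.png')[:,:,::-1]; t0=cv2.imread('pics/t0.png')
for n,(x0,x1,y0,y1) in dict(mug=(215,262,172,215),cup=(215,245,238,268),dish=(432,506,236,296),mouse=(418,442,210,246),pot=(160,200,212,250),rails=(262,335,150,162)).items():
    A=t0[y0:y1,x0:x1].astype(np.float32).mean(2);B=im[y0:y1,x0:x1].astype(np.float32).mean(2)
    print(n,cv2.phaseCorrelate(A,B))
s=monitor.get_state();print(s['time'],s['contact_force'],s['dq'].round(3))
```

```text
mug ((0.02593310675176852, 0.5277707459081675), 0.9670809485294201)
cup ((-0.10811569890476314, 0.2389065161522641), 0.5635803765720792)
dish ((0.5159678014305413, 0.04813254856127713), 0.7568340731726753)
mouse ((0.0879584905006432, 0.12909208841416486), 0.9129324853420258)
pot ((-0.20145068217105333, 0.04581451005877568), 0.9697849535942078)
rails ((0.6589566548308028, -0.29892418301037793), 0.8453819645775689)
26.575 [0.43569081 0.41723405 0.16932411] [ 0.005 -0.012 -0.006  0.    -0.001 -0.002]
```

View pics/final.png

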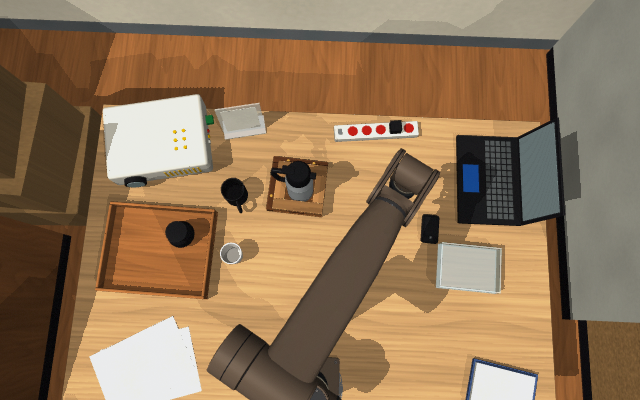

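The last picture shows the caddy parked in the L around (298,187) with the jug upright. The mug, cup, mouse and dish are where they were, and the arm is clear.

```bash
python3 -c "
from plant import workorder; print(workorder.sign_off())"
```

```text
the job is handed in; nothing more can be done
None
```

The caddy is parked in the corner with the jug upright in it, and I handed the job in at about 26.6 s of the 69 s allowed. I pushed it with the back of one open finger, on its near side and then its right side, the latter off-centre to turn it square. I finished by seating it on the left rail (about 17 N) and then the back rail (about 29 N).

**Fit:** In the last top view the caddy's measured corners lie within about 4 mm of the parked outline. Its sides measured about -4.0° against -4.3° for the rails, and no gap shows. That is close to the 2 mm calibration limit, so I did not nudge it against the left rail again after the back rail push.

**Checks:**
- **Contact:** The robot is clear of everything, with the wrist force near zero.
- **Jug:** It was not touched in any view.
- **Other objects:** The mug, cup, mouse, dish and pot show shifts of about half a pixel or less, about 2 mm. I put that down to shadows.

**Disagreement:** The near-side pushes showed an upward force on the tool of 6–8 N, reaching 23 N when the caddy seated on the back rail. I took this as friction at the finger, though I did not confirm it. The caddy did not tip.

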